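# Hold the hidden bolt head of a sagging carving rest

## Robot

A 6-joint arm with a two-finger parallel gripper is mounted at the origin on the work surface. World frame = base frame: x ahead of the robot, y to its left, z up, the work surface at z = 0. Lengths are in mm, angles in rad, forces in N, time in s.
With the tool pointing down it reaches from about 350 to 875 mm from the base axis. Payload 4.2 kg.
Tool frame: the origin (TCP) lies midway between the tips of the shut fingers; the grasp point (between the pads) lies 19 mm behind it (arm.grasp_offset is the distance from the TCP to the grasp point, in mm); z points along the fingers, y is the line along which they close (so a half turn about z gives the same grasp; the last joint's range is limited). The gripper opens to 85 mm and grips with 20 to 120 N. Pads are 22 mm wide; open, the fingers measure 114 mm over their backs; the gripper's body (76 mm by 85 mm) begins 54 mm behind the grasp point. The pads swing forward as they close: fully open they stand 13 mm farther back than shut.
Start: joints at [1.383, 0.385, 0.008, 0, -1.194, -0.259], TCP at [270.018, 563.64, 231.312] pointing down, gripper open.
Joint ranges: [-3.14, 3.14], [-1.21, 2.06], [-1.07, 1.41], [-3.16, 2.05], [-2.99, -0.16], [-3.1, 3.1]. Speed limits (rad/s): [2.79, 2.79, 3.14, 3.14, 3.14, 3.14].

## Interface

Orientations are given as a unit quaternion [x, y, z, w].
In Python, from bench import arm gives the robot as it stands. The module is installed in compiled form; this text tells all that it offers.
- The arm moves only by the tool servo_tool, never from a script. Its argument "increments" is a list of rows, each a list of 7 numbers: the opening, from 0 (shut) to 1 (fully open), then the shift along the tool's x, y, z in m, then the turn, a rotation vector about the tool's x, y, z in degrees. In form: [[grip, x, y, z, ax, ay, az], ...]. A call has 1 to 12 rows; each row is the pose to reach, as a shift and turn from the pose commanded when the call began, along the tool's axes at that moment; what a row does not reach only later rows make up. A row lasts 1/8 s, in which the tool goes at most 62.5 mm and 10.7 degrees, less where a joint would pass 70% of its speed; a pose out of reach is approached as far as the arm can. A call with a gripper value outside its range is refused whole. The fingers move at their own pace and stop on an object; the grip force is fixed at half the most. Time passes only in rows, so rows that repeat a pose let the fingers close. It gives the time, the measured TCP pose, the force, the opening and the grip force at its end, in the units of the state.
- arm.read_state(): the state, without advancing time (a new reading comes with each control period).
- arm.get_image(name): name is "side" or "top" or "wrist"; returns a dict with "color" (400x640x3 uint8, red, green, blue), "fx", "fy", "cx", "cy" (pixels), "k1" (the pictures are not rectified: a ray, as slopes to the right and down, at radius r is drawn at 1 + k1 r^2 times it, then the intrinsics apply), "rvec" (rotation vector, rad) and "tvec" (3), from world to camera coordinates, as OpenCV has them; the wrist camera has in their place "hand_eye" (4x4, takes a point from camera to tool coordinates, whose origin is the TCP and whose axes are the flange's). Camera axes: x right, y down, z forward; pixel columns grow to the right and rows downward; lengths in mm; the calibration is good to about 2 mm. A picture is of the moment at which its call begins: read the wrist's pose just before it. There is no depth.
- arm.job_done(): hands the job in; it is judged then, once.
Trained networks look in the newest picture that a camera, given by its name, has taken for a name from the list of things; names that differ only in an ending like _2 or _b are one class to them, and where a whole thing is asked for, a point or a joint stands for the part that bears it (a point fixed in the world has none). Each returns a list of dicts, best first, with "p" (0 to 1); they miss things now and then, are a little off and sometimes report something else, mostly with a low value. They report only what shows in the picture. A call takes as long as a camera call.
- arm.look_for(camera, thing): "box" ([centre column, centre row, width, height] in pixels, round what is visible of it).
- arm.spot_point(camera, thing): "centre" ([column, row] in pixels: a listed point, or the origin of a listed thing).
The state is a dict: "clock": time; "joints": joint angles; "joint_vel": joint speeds; "joint_efforts": joint torques, N m; "position": TCP position; "ee_rot": TCP orientation; "contact_force": force on the tool from outside, world axes, zero at the start; "wrist_torque": the same for the moment, N m; "gripper_width": finger opening in mm; "grasp_force": force on a finger pad.
Only numpy, scipy, OpenCV 4.12 (cv2) and the standard library are available. Lean on these libraries where they do the work, as an engineer would, in place of code of your own. Each camera call takes 0.05 s, during which the arm holds its last target. There are 200 camera calls.

## Task

The red arm of the carving rest has sagged onto the wooden offcut because its bolt is loose. Reach down into the narrow gap between the steel bracket and the wooden post, grip the brass bolt head hidden there, turn it until the red arm is level, and keep it gripped so that it cannot turn back while I tighten the nut: finish holding it like that. Move the arm only by the bolt head, do not knock hard against the bracket or post, and leave the offcut, pipe, gouge and tin where they are.

Things in the scene. Friction and masses are not known exactly. Their poses are not given: they have to be found in the camera images.
- stand: Fixed carving stand with a wooden base board 165 x 90 x 30 mm high that carries the post and the bracket. Origin on the bench, straight under the bolt head. +x points from the wooden post across the gap to the steel bracket (within 0.35 rad of world +x), +y along the level red arm, +z up.
- gap (a point): Middle of the mouth of the 50 mm gap between wooden post and bracket, 132 mm above the bench, 22 mm straight above the bolt head's centre. The gap is open at the top and at both y ends; its floor is 30 mm above the bench. Axes: the stand's.
- bolt_head: Brass hexagon in mid-gap, 24 mm across flats, flats 13.9 wide, 14 thick along its turning axis (stand x). Origin: its centre, 110 mm above the bench. Axes turn with it; parallel to the stand's when the arm is level. Two flats face its own +y and -y (upright when the arm is level). A 22 mm brass sleeve fills the 18 mm from head to bracket; 18 mm are free on the post side.
- rest: Red steel arm, bar 24 mm high, 7 thick, on the bracket's outer (+x) side, from 20 mm on the -y side of the bolt to 174 on the +y side; pale wooden pad 50 x 70 x 16 on its outer end. One rigid part with bolt and head. About 140 g; its weight turns the bolt the sagging way. Origin and axes: the bolt head's.
- bolt (a joint): Turn of bolt, head and red arm together, rad. 0 = arm level; positive = outer end sagged down (turned about the stand's -x). Starts at 0.24 to 0.4, the arm lying on the offcut. Turns almost freely, without spring: the arm drops again if the head is let go. Range -0.5 to 0.6.
- offcut: Loose dark wooden block 50 x 40 x 60 mm high on the bench under the red arm; origin at the centre of its underside. Leave alone.
- pipe: Loose tobacco pipe, dark wooden bowl 42 mm across and 45 high, black stem, 117 mm long to +x; origin under the bowl. Leave alone.
- gouge: Loose carving gouge lying on the bench, pale wooden handle 26 mm thick, steel blade to +x, 230 mm long overall; origin under the middle, near the ferrule. Leave alone.
- tin: Loose orange tin, 64 mm across, 60 high; origin at the centre of its underside. Leave alone.
- post: Dark wooden post fixed on the stand, on the robot's side of the gap: inner face at x = -25 mm, 25 thick, 90 wide in y, top 130 above the bench. Origin and axes: the stand's.
- bracket: Dark steel angle bracket fixed on the stand, on the far side of the gap: upright plate with inner face at x = +25 mm, 6 thick, 80 wide in y, top 132 above the bench; its 5 mm foot runs outward (+x) on the base. Origin and axes: the stand's.

How it is judged:
By the outcome, as a careful person would: the job done as asked, in the order asked, and still so for the second after the job is handed in, while the arm keeps its last pose, push and grip.
It also fails if it takes over 32 s, if anything falls off the work surface, if the arm or the gripper's body presses on something with over 40 N, if the wrist force passes 120 N, or if a joint passes its speed limit or range.

## Working session

There is one attempt and no reset: what is moved stays moved. The work goes in short steps, Python scripts to look and compute and a tool call to move; the robot and the scene stay as the last step left them, time stands still between calls to the robot, and variables do not carry over. Pictures are saved under pics/ and viewed, at most 10 in all, crops included, and the job is handed in when it is done.

Besides the shell and the picture viewer there is one more tool, called after ">>>" by a JSON object that holds its "name" and its "arguments", one argument or row to a line. servo_tool: Moves the arm, as the interface text tells. Its arguments: {"type":"object","properties":{"increments":{"type":"array","items":{"type":"array","items":{"type":"number"}}}},"required":["increments"]}

```bash
mkdir -p pics; cat > h.py <<'E'
import numpy as np, cv2
from scipy.spatial.transform import Rotation as R
from bench import arm
def ray(im,px,st=None):
    """world origin, direction"""
    K=np.array([[im['fx'],0,im['cx']],[0,im['fy'],im['cy']],[0,0,1.]])
    u=cv2.undistortPoints(np.array([[px]],float),K,np.array([im['k1'],0,0,0.]))[0,0]
    d=np.array([u[0],u[1],1.])
    if 'hand_eye' in im:
        T=np.array(im['hand_eye']); Rt=R.from_quat(st['ee_rot'])
        return Rt.apply(T[:3,3])+st['position'], Rt.apply(T[:3,:3]@d)
    Rw=R.from_rotvec(np.ravel(im['rvec'])).as_matrix()
    return -Rw.T@np.ravel(im['tvec']), Rw.T@d
def onz(r,z): o,d=r; return o+d*(z-o[2])/d[2]
def tri(rs):
    A=0;b=0
    for o,d in rs:
        d=d/np.linalg.norm(d);P=np.eye(3)-np.outer(d,d);A=A+P;b=b+P@o
    x=np.linalg.solve(A,b); return x,[np.linalg.norm(np.cross(x-o,d/np.linalg.norm(d))) for o,d in rs]
def proj(im,p,st=None):
    K=np.array([[im['fx'],0,im['cx']],[0,im['fy'],im['cy']],[0,0,1.]])
    if 'hand_eye' in im:
        T=np.array(im['hand_eye']);q=R.from_quat(st['ee_rot']).inv().apply(np.atleast_2d(p)-st['position'])
        q=(q-T[:3,3])@T[:3,:3]
    else: q=np.atleast_2d(p)@R.from_rotvec(np.ravel(im['rvec'])).as_matrix().T+np.ravel(im['tvec'])
    return cv2.projectPoints(q,np.zeros(3),np.zeros(3),K,np.array([im['k1'],0,0,0.]))[0][:,0]
E
cat > a.py <<'E'
from h import *
st=arm.read_state(); print(st)
for c in ['side','top','wrist']:
    im=arm.get_image(c); cv2.imwrite(f'pics/{c}0.png',im['color'][:,:,::-1])
    for t in ['stand','gap','bolt_head','rest','post','bracket','offcut','tin','gouge','pipe']:
        s=arm.spot_point(c,t)[:1]; l=arm.look_for(c,t)[:1]
        zz={'gap':132,'bolt_head':110,'rest':110}.get(t,0)
        print(c,t,s,l, onz(ray(im,s[0]['centre'],st),zz).round(1) if s else '')
E
python3 a.py
```

```text
{'clock': 0.0, 'joints': array([ 1.38258050e+00,  3.85555561e-01,  6.61535055e-03, -5.03572183e-04,
       -1.19397631e+00, -2.58579900e-01]), 'joint_vel': array([-0.00107273, -0.00112082,  0.0004989 , -0.0014501 ,  0.00032318,
        0.00134093]), 'joint_efforts': array([ 3.55506718e-04, -3.92287624e+01,  1.88399470e+01,  4.18612137e+00,
       -4.69117003e-03, -2.62673638e-06]), 'position': array([269.78956923, 563.12519221, 230.21739407]), 'ee_rot': array([ 9.75129143e-01, -2.21634781e-01, -1.96588881e-04,  1.06767026e-03]), 'contact_force': array([ 0.73919839,  0.22972639, -0.29310034]), 'wrist_torque': array([-0.03333366, -0.01044597, -0.00094025]), 'grasp_force': 0.0, 'gripper_width': 85.36536654780797}
side stand [{'centre': [299.1, 289.0], 'p': 0.76}] [{'box': [312.0, 257.3, 86.7, 119.6], 'p': 0.57}] [ 477.4 -149.3    0. ]
side gap [{'centre': [294.9, 255.7], 'p': 0.62}] [{'box': [316.3, 236.9, 46.0, 75.7], 'p': 0.32}] [ 475.2 -156.6  132. ]
side bolt_head [{'centre': [298.4, 263.8], 'p': 0.42}] [] [ 479.7 -160.1  110. ]
side rest [] [{'box': [327.7, 237.1, 25.4, 75.3], 'p':
[... 1267 characters left out ...]
8.4, 48.5, 41.9], 'p': 0.96}] 
top offcut [{'centre': [353.2, 211.3], 'p': 0.73}] [{'box': [357.6, 205.6, 28.7, 28.3], 'p': 0.82}] [536.6 -72.5   0. ]
top tin [{'centre': [297.6, 252.3], 'p': 0.62}] [{'box': [297.6, 254.1, 30.1, 34.1], 'p': 0.69}] [448.7  47.7   0. ]
top gouge [{'centre': [422.9, 169.0], 'p': 0.88}] [{'box': [422.1, 167.2, 106.9, 45.3], 'p': 0.72}] [ 629.4 -226.8    0. ]
top pipe [{'centre': [469.1, 269.0], 'p': 0.58}] [{'box': [470.2, 249.4, 24.4, 70.0], 'p': 0.82}] [ 412.7 -313.9    0. ]
wrist stand [] [] 
wrist gap [] [] 
wrist bolt_head [] [] 
wrist rest [] [] 
wrist post [] [] 
wrist bracket [] [] 
wrist offcut [] [] 
wrist tin [] [] 
wrist gouge [] [] 
wrist pipe [] []
```

```bash
python3 - <<'E'
import cv2,numpy as np
a=cv2.imread('pics/top0.png')[160:300,300:450];b=cv2.imread('pics/side0.png')[190:330,240:390]
cv2.imwrite('pics/c0.png',np.hstack([cv2.resize(x,(400,373),interpolation=cv2.INTER_CUBIC) for x in(a,b)]))
E
python3 - <<'E'
from h import *
st=arm.read_state();im=arm.get_image('wrist');print(st['clock'],np.array(im['hand_eye']).round(3),im['fx'],im['fy'],im['cx'],im['cy'],im['k1'])
E
```

```text
3.15 [[ 1.00000e-03 -9.65000e-01 -2.60000e-01  6.49820e+01]
 [ 1.00000e+00  1.00000e-03 -2.00000e-03  5.96000e-01]
 [ 2.00000e-03 -2.60000e-01  9.65000e-01 -1.42248e+02]
 [ 0.00000e+00  0.00000e+00  0.00000e+00  1.00000e+00]] 319.1059906193011 319.1059906193011 318.5166876667749 195.6846299909258 -0.007926253152762621
```

View pics/c0.png

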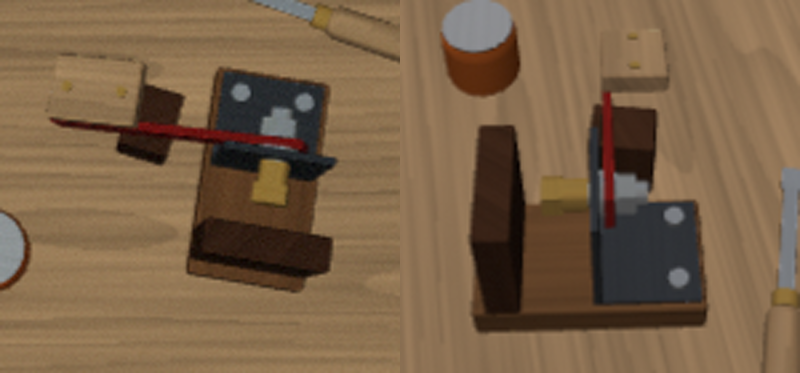

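```bash
cat > b.py <<'E'
from h import *
st=arm.read_state();im=arm.get_image('top')
def w(x,y,z): return onz(ray(im,(300+x/2.667,160+y/2.667)),z)
for n,a,b,z in [('postedge',(200,220),(332,236),130),('baseback',(218,68),(328,85),30),('basefront',(188,272),(302,290),0),('bracket',(213,143),(336,160),132),('rod',(60,123),(302,146),110)]:
    p,q=w(*a,z),w(*b,z); v=p-q; print(n,p.round(1),q.round(1),'yaw',np.arctan2(-v[0],v[1]).round(3),np.hypot(*v[:2]).round(1))
s=arm.get_image('side')
def ws(x,y): return ray(s,(240+x/2.667,190+y*140/373))
print(tri([ray(im,(300+270/2.667,160+195/2.667)),ws(552,193) if 0 else ray(s,(240+(552-400)*150/400,190+193*140/373))]))
p=onz(ray(s,(240+77*.375,190+330*.3753)),0);q=onz(ray(s,(240+302*.375,190+325*.3753)),0)
print(p.round(1),q.round(1),np.arctan2(*(q-p)[[1,0]]))
print(R.from_quat(st['ee_rot']).as_matrix().round(3))
E
python3 b.py
```

```text
postedge [ 458.3 -105.9  130. ] [ 446.8 -197.9  130. ] yaw -0.124 92.7
baseback [ 587.2 -132.5   30. ] [ 572.9 -219.    30. ] yaw -0.164 87.7
basefront [ 427.8 -107.3    0. ] [ 413.5 -197.     0. ] yaw -0.158 90.8
bracket [ 512.6 -116.3  132. ] [ 500.1 -202.7  132. ] yaw -0.145 87.3
rod [531.1  -7.3 110. ] [ 513.2 -182.9  110. ] yaw -0.102 176.5
(array([ 477.55129102, -158.19670341,  112.17933414]), [np.float64(0.06478655166107043), np.float64(0.06478655166106262)])
[ 412.6 -189.7    0. ] [ 571.5 -217.9    0. ] -0.17547851976185652
[[ 0.902 -0.432 -0.   ]
 [-0.432 -0.902  0.   ]
 [-0.    -0.    -1.   ]]
```

>>> {"name": "servo_tool", "arguments": {
  "increments": [
    [1,0.03,0.034,-0.002,0,0,-1],
    [1,0.071,0.08,-0.004,0,0,-3],
    [1,0.112,0.126,-0.007,0,0,-5],
    [1,0.153,0.172,-0.01,0,0,-6],
    [1,0.194,0.218,-0.013,0,0,-8],
    [1,0.235,0.264,-0.016,0,0,-9],
    [1,0.276,0.31,-0.019,0,0,-11],
    [1,0.317,0.356,-0.022,0,0,-12],
    [1,0.358,0.402,-0.025,0,0,-14],
    [1,0.399,0.448,-0.027,0,0,-15],
    [1,0.44,0.494,-0.03,0,0,-16],
    [1,0.47,0.528,-0.03,0,0,-17]
  ]
}}

```text
clock: 4.8
position: [466.2, -118.0, 261.8]
ee_rot: [0.997, -0.075, 0.001, 0.0]
contact_force: [0.6, -0.3, 0.3]
gripper_width: 85.3
grasp_force: 0.0
```

>>> {"name": "servo_tool", "arguments": {
  "increments": [
    [1,0.01,0.012,0,0,0,0],
    [1,0.018,0.038,0,0,0,0],
    [1,0.018,0.038,0,0,0,0]
  ]
}}

```text
clock: 5.18
position: [478.0, -156.3, 261.1]
ee_rot: [0.997, -0.076, -0.0, -0.0]
contact_force: [-0.0, 0.6, -0.7]
gripper_width: 85.4
grasp_force: 0.0
```

```bash
cat > c.py <<'E'
from h import *
st=arm.read_state(); print(st['clock'],st['position'].round(1),R.from_quat(st['ee_rot']).as_matrix().round(3))
im=arm.get_image('wrist'); cv2.imwrite('pics/w1.png',im['color'][:,:,::-1])
for t in ['gap','bolt_head','offcut']:
    print(t,arm.spot_point('wrist',t)[:2],arm.look_for('wrist',t)[:1] if t=='bolt_head' else '')
    s=arm.spot_point('wrist',t)
    if s: print(onz(ray(im,s[0]['centre'],st),{'gap':132,'bolt_head':110}.get(t,0)))
import pickle; pickle.dump((st,im),open('w1.pkl','wb'))
E
python3 c.py
```

```text
5.175 [ 478.  -156.3  261.1] [[ 0.989 -0.151 -0.   ]
 [-0.151 -0.989  0.   ]
 [-0.    -0.    -1.   ]]
gap [{'centre': [317.9, 190.4], 'p': 0.8}] 
[ 474.74306872 -155.09174658  132.        ]
bolt_head [{'centre': [320.0, 183.5], 'p': 0.76}] [{'box': [318.4, 185.3, 26.8, 19.0], 'p': 0.89}]
[ 475.60715252 -157.14420715  110.        ]
offcut []
```

View pics/w1.png

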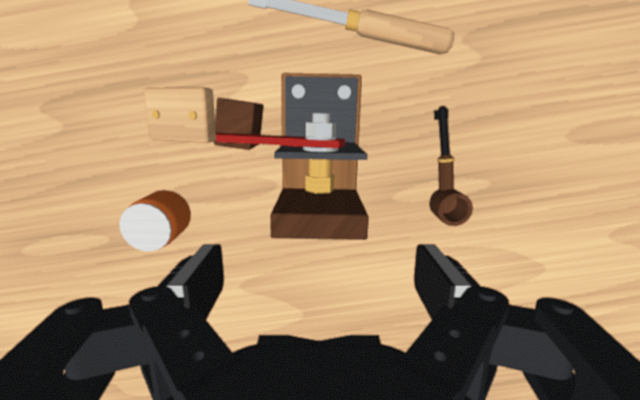

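```bash
python3 - <<'E'
import cv2
a=cv2.imread('pics/w1.png')[65:245,195:395]
cv2.imwrite('pics/c1.png',cv2.resize(a,None,fx=3.3,fy=3.3,interpolation=cv2.INTER_CUBIC)[:594])
E
```

```text
(no output)
```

View pics/c1.png

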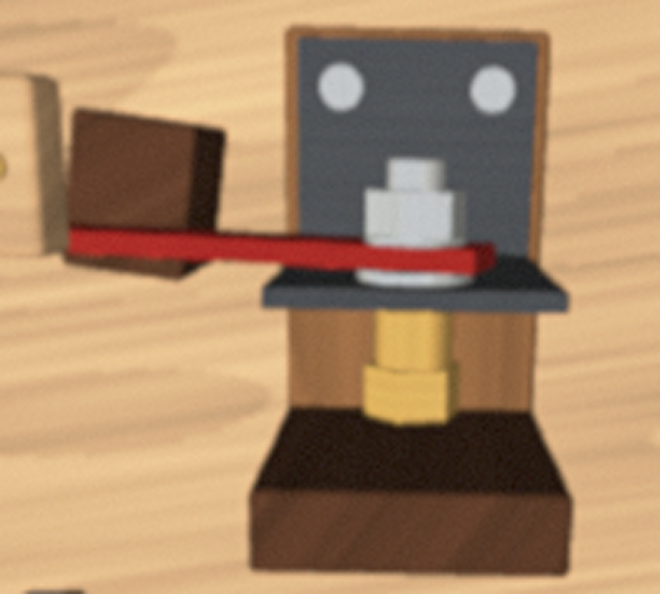

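```bash
cat > d.py <<'E'
from h import *
import pickle; from scipy.optimize import least_squares
st,w=pickle.load(open('w1.pkl','rb')); t=arm.get_image('top'); s=arm.get_image('side')
T=lambda x,y: ray(t,(300+x*.375,160+y*.3753)); S=lambda x,y: ray(s,(240+(x-400)*.375,190+y*.3753))
c=lambda x,y:(195+x/3.3,65+y/3.3)
P=np.array([(-25,45,130),(-25,-45,130),(-50,45,130),(-50,-45,130),(25,40,132),(25,-40,132),(82.5,45,30),(82.5,-45,30.)])
px=np.array([c(252,492),c(570,495),c(252,570),c(569,573),c(263,306),c(567,309),c(287,29),c(549,34)])
def W(p,Q): 
    r=R.from_euler('z',p[2]); return r.apply(Q)+[p[0],p[1],p[3]]
f=lambda p:(proj(w,W(p,P[:6]),st)-px[:6]).ravel()
r=least_squares(f,[477,-157,-.15,0]);print('wrist fit',r.x.round(3),r.fun.round(1))
p=r.x.copy();p[3]=0
print('head proj',proj(w,W(p,np.array([(-7,0,110.),(0,0,110),(7,0,110),(-7,0,122),(7,0,122)])),st).round(1),'seen head rows',65+362/3.3,65+422/3.3,'cols',195+363/3.3,195+457/3.3)
print('head tri',tri([ray(w,(195+410/3.3,65+380/3.3),st),T(270,188),S(552,190)]))
sc=[]
for a,b,d in [((67,87),(633,37),(155,115)),((122,91),(634,63),(193,115))]:
    x,e=tri([T(*a),S(*b),ray(w,d,st)]);q=R.from_euler('z',-p[2]).apply(x-[p[0],p[1],0]);sc.append(q)
    print('screw',x.round(1),'stand',q.round(1),np.round(e,1))
d=sc[0]-sc[1];print('slope',np.arctan2(-d[2],d[1]))
for q in sc:
  for h in (28,29): print(h, np.arcsin(h/np.hypot(q[1],q[2]-110))-np.arctan2(q[2]-110,q[1]))
E
python3 d.py
```

```text
wrist fit [ 4.76255e+02 -1.57326e+02 -1.63000e-01 -4.65800e+00] [-0.7 -1.5  1.2 -1.3  0.   0.3  0.1  0.5 -0.2  0.9 -0.3  1.1]
head proj [[320.  190. ]
 [320.1 182.8]
 [320.2 175.5]
 [320.  193.2]
 [320.2 178.2]] seen head rows 174.6969696969697 192.87878787878788 cols 305.0 333.4848484848485
head tri (array([ 479.98118464, -157.60785678,  115.50808429]), [np.float64(0.520312245440797), np.float64(2.077056379180387), np.float64(2.178913673832013)])
screw [562.  -11.8  87.7] stand [ 61.  157.5  87.7] [0.6 1.7 2.2]
screw [555.2 -52.9 104.6] stand [ 61.  115.8 104.6] [0.4 0.4 0.7]
slope 0.3847058986221172
28 0.31746213273891144
29 0.32385240188310804
28 0.2905095666372003
29 0.29940807495450056
```

>>> {"name": "servo_tool", "arguments": {
  "increments": [
    [1,0,-0.014,0.03,-6,0,0.3],
    [1,-0.001,-0.0266,0.0645,-14,0,0.4],
    [1,-0.001,-0.019,0.088,-17.8,0,0.4],
    [1,-0.001,-0.0113,0.112,-17.8,0,0.4],
    [1,-0.001,-0.0113,0.112,-17.8,0,0.4],
    [1,-0.001,-0.0113,0.112,-17.8,0,0.4]
  ]
}}

```text
clock: 6.42
position: [479.5, -144.4, 150.3]
ee_rot: [0.985, -0.078, -0.011, 0.154]
contact_force: [-0.2, 0.1, 0.8]
gripper_width: 85.7
grasp_force: 0.0
```

```bash
cat > e.py <<'E'
from h import *
import pickle
st=arm.read_state(); Rt=R.from_quat(st['ee_rot']);print(st['clock'],st['position'].round(1),Rt.as_matrix().round(3),st['contact_force'].round(1))
im=arm.get_image('wrist'); cv2.imwrite('pics/w2.png',im['color'][:,:,::-1]); pickle.dump((st,im),open('w2.pkl','wb'))
s=arm.spot_point('wrist','bolt_head')[:1];print(s,arm.look_for('wrist','bolt_head')[:1])
print('predicted',proj(im,[477,-157.5,110],st))
st1,w1=pickle.load(open('w1.pkl','rb'))
if s:
    x,e=tri([ray(im,s[0]['centre'],st),ray(w1,(320,183.5),st1)]);print('tri',x.round(1),np.round(e,1),onz(ray(im,s[0]['centre'],st),110).round(1))
    print('in tool', Rt.inv().apply(x-st['position']).round(1))
cv2.imwrite('pics/w2c.png',cv2.resize(im['color'][60:300,160:480,::-1],None,fx=2.5,fy=2.5))
E
python3 e.py
```

```text
6.425 [ 479.5 -144.4  150.3] [[ 0.988 -0.15  -0.045]
 [-0.156 -0.94  -0.302]
 [ 0.003  0.305 -0.952]] [-0.2  0.1  0.8]
[{'centre': [319.4, 222.2], 'p': 0.88}] [{'box': [318.8, 223.5, 36.3, 36.4], 'p': 0.56}]
predicted [[319.27396706 220.5234225 ]]
tri [ 475.8 -157.3  110.2] [0.2 0.2] [ 475.9 -157.4  110. ]
in tool [-1.8  0.3 42.2]
```

View pics/w2c.png

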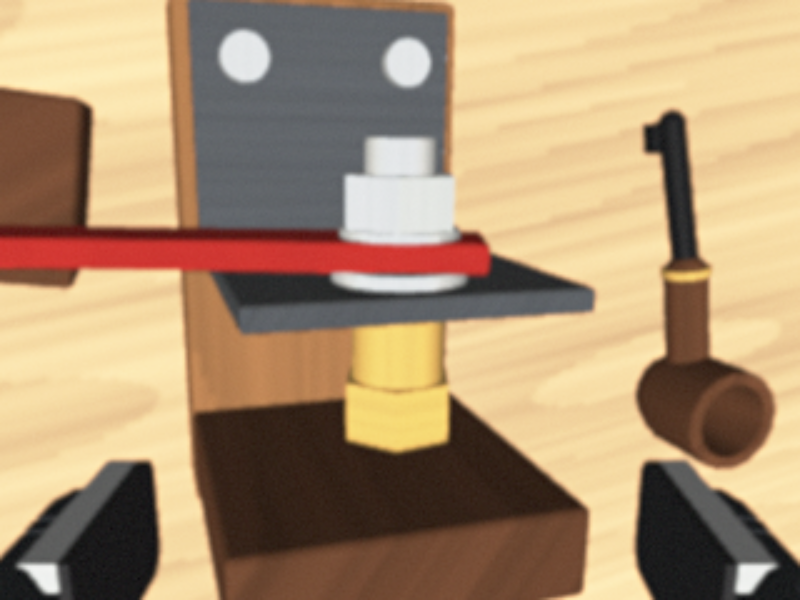

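>>> {"name": "servo_tool", "arguments": {
  "increments": [
    [1,-0.0015,0.0003,0.012,0,0,0],
    [1,-0.0015,0.0003,0.03,0,0,0],
    [1,-0.0015,0.0003,0.048,0,0,0],
    [1,-0.0015,0.0003,0.062,0,0,0],
    [1,-0.0015,0.0003,0.062,0,0,0]
  ]
}}

```text
clock: 7.2
position: [472.8, -163.9, 89.2]
ee_rot: [0.985, -0.078, -0.013, 0.155]
contact_force: [0.3, 0.5, -0.5]
gripper_width: 85.5
grasp_force: 0.0
```

>>> {"name": "servo_tool", "arguments": {
  "increments": [
    [0.5,0,0,0,0,0,0],
    [0.35,0,0,0,0,0,0],
    [0.3,0,0,0,0,0,0],
    [0.2,0,0,0,0,0,0],
    [0,0,0,0,0,0,0],
    [0,0,0,0,0,0,0],
    [0,0,0,0,0,0,0],
    [0,0,0,0,0,0,0]
  ]
}}

```text
clock: 8.2
position: [474.5, -163.0, 90.9]
ee_rot: [0.985, -0.077, -0.011, 0.154]
contact_force: [-2.8, 5.4, 5.3]
gripper_width: 22.9
grasp_force: 59.0
```

```bash
cat > g.py <<'E'
from h import *
import sys
st=arm.read_state(); Rt=R.from_quat(st['ee_rot']);M=Rt.as_matrix()
print(st['clock'],st['position'].round(1),M.round(4).tolist(),st['contact_force'].round(1),st['wrist_torque'].round(2),st['gripper_width'],st['grasp_force'])
g=st['position']-19*M[:,2];print('grasp pt',g.round(1),'head in tool',Rt.inv().apply(np.array([475.8,-157.3,110.2])-st['position']).round(1), 'tilt',np.arctan2(M[2,1],-M[2,2]))
im=arm.get_image('wrist');n=sys.argv[1];a=im['color'][60:300,160:480,::-1]
s=arm.get_image('side')['color'][190:330,240:400,::-1]
cv2.imwrite(f'pics/{n}.png',np.hstack([cv2.resize(a,(440,330)),cv2.resize(s,(360,330),interpolation=cv2.INTER_CUBIC)]))
E
python3 g.py w3
```

```text
8.2 [ 474.5 -163.    90.9] [[0.9878, -0.1492, -0.0457], [-0.156, -0.9404, -0.3021], [0.002, 0.3055, -0.9522]] [-2.8  5.4  5.3] [ 1.46  0.57 -0.3 ] 22.87053263512412 59.03683186043054
grasp pt [ 475.3 -157.3  109. ] head in tool [  0.5   0.3 -20.2] tilt 0.3104816449055589
```

View pics/w3.png

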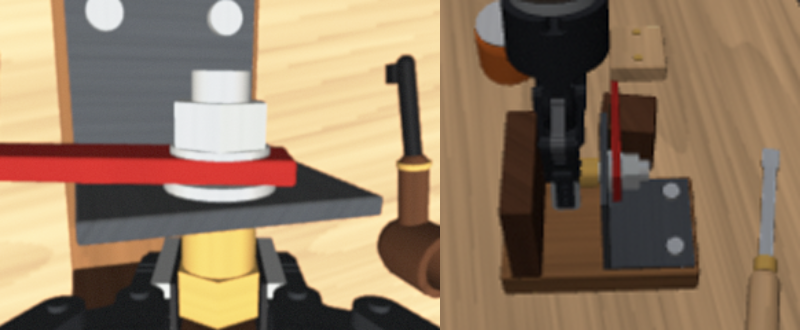

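>>> {"name": "servo_tool", "arguments": {
  "increments": [
    [0,0,-0.0005,0,1.5,0,0],
    [0,0,-0.0014,0,4,0,0],
    [0,0,-0.0024,-0.0001,7,0,0],
    [0,0,-0.0035,-0.0003,10,0,0],
    [0,0,-0.0045,-0.0005,13,0,0],
    [0,0,-0.0054,-0.0008,15.7,0,0],
    [0,0,-0.0059,-0.0009,17.2,0,0],
    [0,0,-0.0061,-0.001,17.8,0,0],
    [0,0,-0.0061,-0.001,17.8,0,0],
    [0,0,-0.0061,-0.001,17.8,0,0]
  ]
}}

```text
clock: 9.55
position: [475.4, -157.0, 89.9]
ee_rot: [0.997, -0.078, 0.001, -0.0]
contact_force: [-0.6, 4.7, 4.6]
gripper_width: 23.1
grasp_force: 59.1
```

```bash
python3 g.py w4; python3 - <<'E'
import cv2,numpy as np
from h import *
t=arm.get_image('top')['color'][:,:,::-1];s=arm.get_image('side')['color'][:,:,::-1]
cv2.imwrite('pics/w4b.png',np.hstack([cv2.resize(t[160:300,300:450],(400,373),interpolation=cv2.INTER_CUBIC),cv2.resize(s[190:330,240:390],(400,373),interpolation=cv2.INTER_CUBIC)]))
E
```

```text
9.55 [ 475.4 -157.    89.9] [[0.9877, -0.1565, 0.0019], [-0.1565, -0.9877, 0.0002], [0.0018, -0.0005, -1.0]] [-0.6  4.7  4.6] [ 1.04  0.26 -0.11] 23.064138320010535 59.09682283876464
grasp pt [ 475.4 -157.   108.9] head in tool [  0.5   0.3 -20.3] tilt -0.0005163998512261931
```

View pics/w4.png

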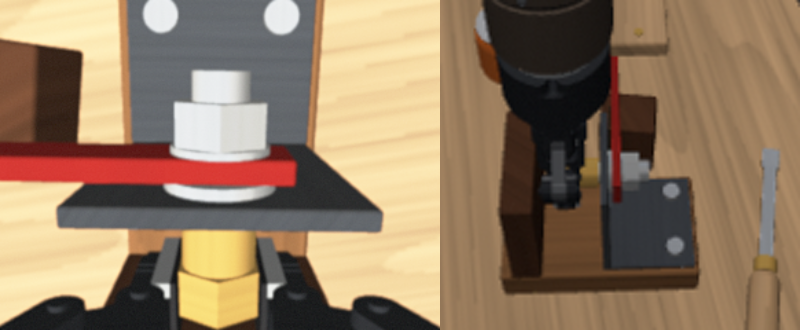

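View pics/w4b.png

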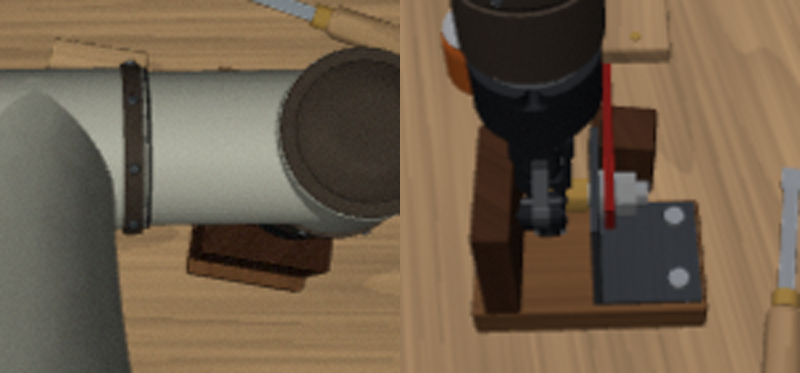

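```bash
python3 - <<'E'
from h import *
s=arm.get_image('side');r=R.from_euler('z',-.155)
def pt(l,th,h=29): return r.apply([61,l*np.cos(th)+h*np.sin(th),h*np.cos(th)-l*np.sin(th)])+[476,-157.3,110]
for l in (112,154):
  for th in (.31,.05,0,-.05): print(l,th,proj(s,pt(l,th)).round(1))
print('seen before',240+234*.375,190+63*.3753,'/',240+233*.375,190+37*.3753,' now',240+235*.375,190+36*.3753)
st=arm.read_state();w=arm.get_image('wrist');print(st['clock'],arm.look_for('wrist','rest')[:1])
E
```

```text
112 0.31 [[327.2 213.8]]
112 0.05 [[327.4 204.7]]
112 0 [[327.4 203.3]]
112 -0.05 [[327.5 202. ]]
154 0.31 [[326.1 202.9]]
154 0.05 [[326.3 189.7]]
154 0 [[326.3 187.5]]
154 -0.05 [[326.4 185.4]]
seen before 327.75 213.6439 / 327.375 203.8861  now 328.125 203.5108
9.8 [{'box': [187.1, 123.1, 374.2, 151.6], 'p': 0.79}]
```

```bash
python3 -c "
from bench import arm
print(arm.job_done())"
```

```text
the job is handed in; nothing more can be done
None
```

The job is handed in: the gripper took the bolt head in the gap and turned it about 0.31 rad, and the red arm now reads level to about 0.03 rad, with the head still gripped at about 59 N for you to tighten the nut.

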